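# Set and start the ultrasonic instrument cleaner

## Task

Set the ultrasonic cleaner for its fifth programme and start it: with a fingertip in the bite of the big black dial, push the dial round clockwise, counting the clicks, until its white line stands at the fifth stop after the square zero mark (not past it), then press the white start button right down and let it go. Do not press the button before the dial is set, leave the small round heat knob as it is, and neither move nor lift the things standing around.

Things in the scene. Friction and masses are not known exactly. Their poses are not given: they have to be found in the camera images.
- cleaner: Ultrasonic cleaner, a fixed white case 240 mm (its x) by 340 mm (its y), yawed up to 0.3 rad. Origin: centre of its underside, on the table; -x is its front, nearest the robot. Right part (y -0.17 to 0.02): flat control deck, top at z = 0.060, with all that is operated. Left part (y 0.02 to 0.17): closed tank, lid top at z = 0.100, lid grip up to 0.116.
- dial (a joint): Dial angle (rad): 0 at the zero stop, grows clockwise seen from above. Click stops 0 to 7 lie 0.5236 rad apart (stop 5: 2.618); solid ends at 0 and 3.665. Starts at rest in a stop from 0 to 3. A spring detent pulls it into the nearest stop: past halfway it snaps on, ahead of the finger, to the next. A click takes about 2 to 4 N against the face of the bite.
- dial_axis (a point): Centre of the dial's top, on its vertical axis, 86 mm above the table; at (0.040, -0.080) on the cleaner. The dial is a black disc 110 mm across, 22 mm thick, 4 mm clear of the deck, with a pale cap. A 90 degree sector (the bite) is cut out of its rim down to a round hub of 30 mm radius.
- dial_index (a point): Outer end of the white index line on the dial's top, 52 mm from the axis, exactly opposite the middle of the bite. It points at the mark of the stop where the dial stands.
- bite_mid (a point): Middle of the bite in the dial (free space for a fingertip), 46 mm from the axis, 75 mm above the table, turning with the dial. The bite is 65 mm wide there and open outwards and upwards.
- push_face (a point): Point on the flat, upright, radial face of the bite that is pushed to turn the dial clockwise: 46 mm from the axis, 75 mm above the table, 45 degrees clockwise of bite_mid. The face runs along the radius from 30 to 54 mm from the axis.
- zero_mark (a point): Centre of the black square that marks stop 0, on the white scale plate round the dial, 67 mm from the axis and 61 mm above the table, 105 degrees anticlockwise (from above) of the cleaner's +x. Seven short black ticks follow clockwise at 30 degrees each: stops 1 to 7; the fifth tick is stop 5.
- start (a joint): Travel of the start button (m): 0 up, 0.006 fully down; a spring returns it. About 4 N holds it fully down.
- start_top (a point): Centre of the top of the start button: a white round cap of 26 mm diameter in a grey housing, at the deck's front left corner, pressed straight down.
- heat_mark (a point): Edge of the small round heat knob (32 mm diameter, 18 mm high) at the deck's front right corner; to be left alone.
- bur_block: Loose aluminium cylinder, 30 mm diameter, 28 mm high, standing on the deck's front edge between start button and heat knob. Origin: centre of its underside.
- dish: Loose steel bowl, 80 mm across, 28 mm high, on the tank lid. Origin: centre of its underside.
- soap: Loose soap bottle, 56 mm diameter, 150 mm high, behind the tank. Origin: centre of its underside.
- jar: Loose jar, 56 mm diameter, 75 mm high, to the right of the deck. Origin: centre of its underside.
- cassette: Loose open steel tray, 180 x 80 x 30 mm, to the left of the tank. Origin: centre of its underside.
- scaler: Loose hand instrument lying on the table in front of the cleaner, 130 mm long, 14 mm thick. Origin: near its middle, on the table.
- beaker: Loose plastic cup, 72 mm across, 100 mm high, far to the right. Origin: centre of its underside.

How it is judged:
On the way, in this order (a step that is already met when the one before it is completed fails the run):
1. the dial rests at the fifth stop (value of joint dial between 2.488 and 2.748 rad and velocity of joint dial between -0.2 and 0.2 rad/s), for 0.2 s.
2. the start button is pressed right down with the dial at the fifth stop (value of joint dial between 2.488 and 2.748 rad and value of joint start above 0.0045 m), for 0.05 s.
At the end, for the whole second after the job is handed in: The dial is at rest at the fifth stop (2.618 rad, within 0.13), the start button has been pressed at least 4.5 mm after that and is up again (within 1.5 mm) (value of joint dial between 2.488 and 2.748 rad and value of joint start below 0.0015 m and velocity of joint dial between -0.1 and 0.1 rad/s); the robot touches nothing.
It fails at once if the dial is turned past the fifth stop (more than halfway to the sixth) (value of joint dial above 2.878 rad).
It fails at once if the start button is pressed (over 3 mm) while the dial is not at the fifth stop (value of joint start above 0.003 m and not (value of joint dial between 2.418 and 2.818 rad)).
It fails at once if the heat knob is turned (its edge moves over 4 mm) (distance of heat_mark from where it was at the start of the episode above 0.004 m).
It fails at once if a thing standing around is moved or lifted (over 15 mm) (distance of any of bur_block, dish, soap, jar, cassette, scaler, beaker from where it was at the start of the episode above 0.015 m).
It also fails if it takes over 53 s, if anything falls off the work surface, if the arm or the gripper's body presses on something with over 40 N, if the wrist force passes 120 N, or if a joint passes its speed limit or range.

## Robot

A 7-joint arm with a two-finger parallel gripper is mounted at the origin on the work surface. World frame = base frame: x ahead of the robot, y to its left, z up, the work surface at z = 0. Lengths are in m, angles in rad, forces in N, time in s.
With the tool pointing down it reaches from about 0.35 to 0.9 m from the base axis. Payload 19.9 kg.
Tool frame: the origin (TCP) lies between the finger pads; the fingertips stand 19 mm ahead of it and the grasp point (between the pads) is the TCP; z points along the fingers, y is the direction in which the jaws open and shut (so a half turn about z gives the same grasp; the last joint's range is limited). The gripper opens to 94 mm and grips with 3 to 60 N. Pads are 16 mm wide; open, the fingers measure 119 mm over their backs; the gripper's body (75 mm by 177 mm) begins 78 mm behind the grasp point.
Start: joints at [-1.298, 0.417, -0.01, 1.614, 0.005, 1.111, -0.053], TCP at [0.193, 0.594, 0.224] pointing down, gripper open.
Joint ranges: [-2.81, 2.81], [-0.39, 2.02], [-1.27, 1.25], [0.06, 2.57], [-1.19, 4.33], [0.19, 2], [-2.82, 2.82]. Speed limits (rad/s): [1.89, 1.89, 2.39, 2.39, 3.01, 3.01, 3.01].

## Interface

Orientations are given as a 3x3 rotation matrix whose columns are the frame's x, y, z axes.
In Python, from rig import robot gives the robot as it stands. Calls block until the motion is done:
- robot.move_ptp(position, orientation): joint-space move of the TCP to a pose.
- robot.move_linear(position, velocity=0.15, frame=None, threshold=None): straight line of the TCP; frame=None keeps the orientation; velocity is the mean speed in m/s. With threshold (N) it stops when the force on the tool has changed by that much, and returns True; else False.
- robot.goto_joints(angles): joint-space move.
- robot.gripper_to(opening): finger opening in m; the grip force is fixed at half the most; returns when the fingers have stopped.
- robot.pause(seconds).
- robot.ik(position, orientation): joint angles nearest the present ones, or None.
- robot.get_state(): the state.
- robot.grab_frame(name): name is "scene" or "top" or "wrist"; returns the picture (420x560x3 uint8, red, green, blue); there is no depth.
- robot.camera_info(name): a dict with "fx", "fy", "cx", "cy" (pixels), "rvec" (rotation vector, rad) and "tvec" (3), from world to camera coordinates, as OpenCV has them. Camera axes: x right, y down, z forward; pixel columns grow to the right and rows downward; lengths in m; the calibration is good to about 2 mm. A picture is of the moment at which its call begins: read the wrist's pose just before it. camera_info takes no time and is no camera call; for the wrist camera it gives the pose at the moment of the call.
A pose or a line that the arm cannot do raises robot.PlanningError and nothing moves.
- robot.sign_off(): hands the job in, once; it reports no verdict.
The state is a dict: "time": time; "qpos": joint angles; "joint_vel": joint speeds; "effort": joint torques, N m; "ee_pos": TCP position; "tool_rot": TCP orientation; "force": force on the tool from outside, world axes, zero at the start; "moment": the same for the moment, N m; "opening": finger opening in m.
Only numpy, scipy, OpenCV 4.12 (cv2) and the standard library are available. Lean on these libraries where they do the work, as an engineer would, in place of code of your own. Each camera call takes 0.05 s, during which the arm holds its last target.

## Working session

There is one attempt and no reset: what is moved stays moved. The work goes in short steps, each a Python script; the robot and the scene stay as the last script left them, time stands still between calls to the robot, and variables do not carry over. Pictures are saved under pics/ and viewed, and the job is handed in when it is done.

```bash
mkdir -p pics; ls
python3 - <<'E'
from rig import robot
import cv2,numpy as np
for n in ["scene","top"]:
    im=robot.grab_frame(n); cv2.imwrite(f"pics/{n}0.png",im[:,:,::-1]); np.save(f"pics/{n}0.npy",im)
    print(n,robot.camera_info(n))
s=robot.get_state();print(s["time"],s["ee_pos"],s["tool_rot"],s["force"],s["opening"])
E
```

```text
pics
scene {'fx': 398.2871161934567, 'fy': 398.2871161934567, 'cx': 280.98365791214167, 'cy': 212.93065121284735, 'rvec': array([ 1.41821007,  2.08730557, -0.88143641]), 'tvec': array([ 0.2767678 , -0.2767248 ,  1.43406662])}
top {'fx': 464.6380125477749, 'fy': 464.6380125477749, 'cx': 280.16509085410746, 'cy': 206.46654038997758, 'rvec': array([ 2.13395715, -2.16726229,  0.11492159]), 'tvec': array([-0.0487009 ,  0.591576  ,  1.19196279])}
0.1 [0.19284246 0.59418027 0.22389611] [[-9.51180313e-01  3.08635635e-01 -2.36761380e-04]
 [ 3.08635708e-01  9.51179716e-01 -1.07145479e-03]
 [-1.05486509e-04 -1.09221972e-03 -9.99999398e-01]] [-0.15222735 -1.23665757 -0.56688767] 0.09379160157483499
```

View pics/scene0.png

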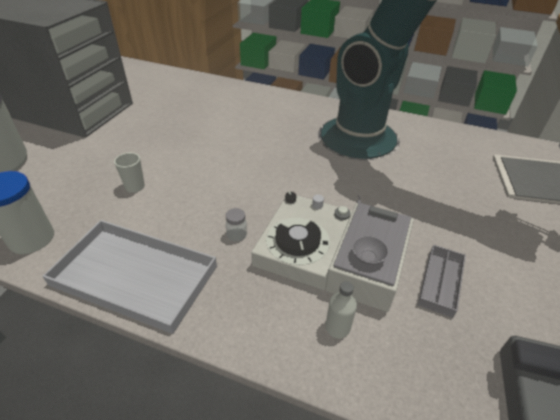

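View pics/top0.png

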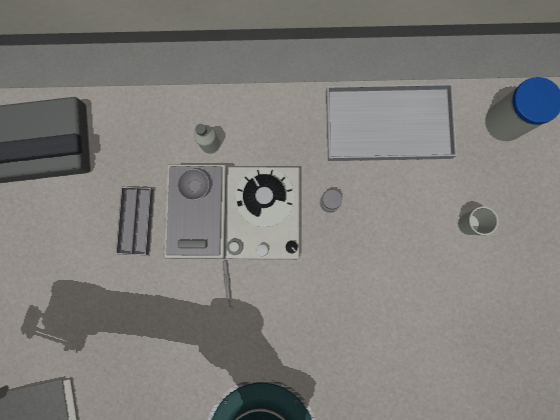

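The top view shows the dial at about (264,195), the start button at (235,246), the bur block at (263,249) and the heat knob at (292,247). I'll zoom in.

```bash
cat > h.py <<'E'
import numpy as np,cv2
def ray(ci,uv):
    R=cv2.Rodrigues(np.asarray(ci["rvec"]))[0];t=np.asarray(ci["tvec"])
    d=R.T@np.array([(uv[0]-ci["cx"])/ci["fx"],(uv[1]-ci["cy"])/ci["fy"],1]);return -R.T@t,d
def onz(ci,uv,z):
    o,d=ray(ci,uv);return o+d*(z-o[2])/d[2]
def proj(ci,P):
    return cv2.projectPoints(np.asarray(P,float).reshape(-1,3),np.asarray(ci["rvec"]),np.asarray(ci["tvec"]),np.array([[ci["fx"],0,ci["cx"]],[0,ci["fy"],ci["cy"]],[0,0,1]]),None)[0].reshape(-1,2)
E
python3 - <<'E'
import cv2
im=cv2.imread("pics/top0.png")[155:270,155:310]
cv2.imwrite("pics/topz.png",cv2.resize(im,None,fx=5,fy=5,interpolation=cv2.INTER_CUBIC))
E
```

```text
(no output)
```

View pics/topz.png

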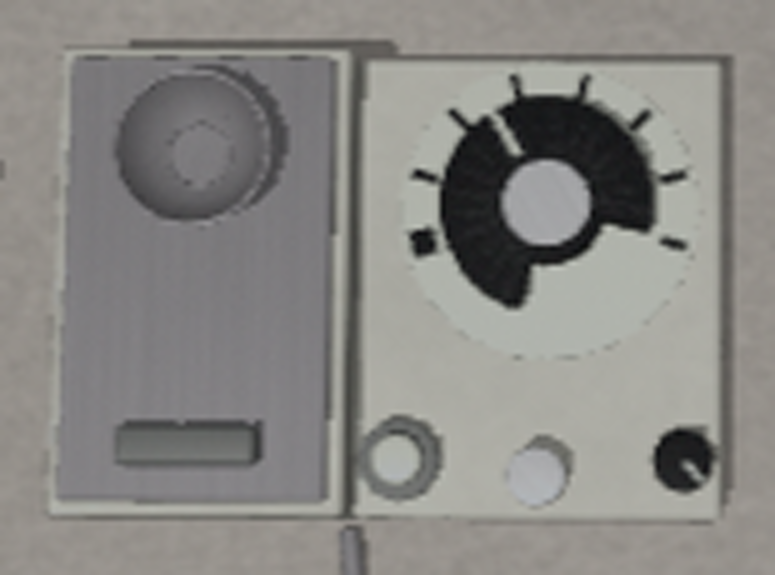

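Run:
```python
from h import *
from rig import robot
from scipy.ndimage import label
ci=robot.camera_info("top")
im=np.load("pics/top0.npy");c=lambda u,v:(155+(u+.5)/5-.5,155+(v+.5)/5-.5)
g=cv2.cvtColor(im,cv2.COLOR_RGB2GRAY).astype(float)
tk=[(422,242),(425,175),(458,118),(517,83),(586,85),(641,120),(673,177),(674,243)]
P=[]
for u,v in tk:
    # dark-weighted centroid refine
    x,y=c(u,v);x0,y0=int(round(x)),int(round(y));w=np.clip(170-g[y0-3:y0+4,x0-3:x0+4],0,None)
    yy,xx=np.mgrid[y0-3:y0+4,x0-3:x0+4]
    q=(x,y)
    P.append(onz(ci,q,0.061)[:2])
P=np.array(P);A=np.c_[2*P,np.ones(8)];s=np.linalg.lstsq(A,(P**2).sum(1),rcond=None)[0]
cen=s[:2];print("cen ticks",cen,"r",np.linalg.norm(P-cen,axis=1))
ang=np.degrees(np.arctan2(*(P-cen).T[::-1]));print("yaw est",ang-(105-30*np.arange(8)))
cap=onz(ci,c(545,203),.086);ix=onz(ci,c(497,120),.086);print("cap",cap,"idx",ix-cap,np.hypot(*(ix-cap)[:2]),np.degrees(np.arctan2((ix-cap)[1],(ix-cap)[0])))
# bite corners
for q in [(518,305),(532,262),(652,232),(600,228)]:
    d=onz(ci,c(*q),.086)-cap;print(q,np.hypot(*d[:2]),np.degrees(np.arctan2(d[1],d[0])))
for q,z,n in [((395,460),.07,'start'),((537,477),.088,'bur'),((683,460),.078,'heat'),((193,147),.128,'dish'),((188,444),.116,'grip')]:print(n,onz(ci,c(*q),z))
for q,z in [((68,50),.1),((345,50),.1),((52,515),.1),((370,60),.06),((722,60),.06),((722,518),.06)]: print(q,onz(ci,c(*q),z))
```

```text
cen ticks [ 0.61520639 -0.01725391] r [0.06778302 0.06659472 0.06710115 0.06811324 0.06774856 0.06681309
 0.06682315 0.06785674]
yaw est [-0.70988945 -1.06497226 -0.98683919 -1.73346834 -2.56723357 -2.05370509
 -1.88437596 -1.63869948]
cap [ 0.61412588 -0.01690115  0.086     ] idx [0.04327773 0.02411127 0.        ] 0.04954104756215831 29.1234421637704
(518, 305) 0.05382422180563266 164.7081739035834
(532, 262) 0.030899682717721404 167.0952611341406
(652, 232) 0.05642988559945328 -106.24944020099576
(600, 228) 0.03082797157786386 -115.55771482936389
start [0.48556788 0.06166461 0.07      ]
bur [ 0.47532687 -0.01159734  0.088     ]
heat [ 0.48306926 -0.08485809  0.078     ]
dish [0.63872491 0.15434383 0.128     ]
grip [0.49317256 0.15800654 0.116     ]
(68, 50) [0.69476052 0.22425125 0.1       ]
(345, 50) [0.69220934 0.08313148 0.1       ]
(52, 515) [0.45979103 0.22866949 0.1       ]
(370, 60) [0.69535082 0.07550694 0.06      ]
(722, 60) [ 0.69202893 -0.10901055  0.06      ]
(722, 518) [ 0.45389628 -0.10438851  0.06      ]
```

Measured yaw is about -1.5°. The index reads about 29° though, which falls between stops 2 and 3, so I'll check it from the wrist camera.

Run:
```python
from h import *
from rig import robot
robot.gripper_to(0.0)
th=np.radians(-1.5)
R=np.array([[np.cos(th),np.sin(th),0],[np.sin(th),-np.cos(th),0],[0,0,-1.]])
# test ik for several yaws
for a in range(-180,181,30):
    b=np.radians(a);Rz=np.array([[np.cos(b),np.sin(b),0],[np.sin(b),-np.cos(b),0],[0,0,-1.]])
    q=robot.ik([.57,-.02,.1],Rz);print(a,None if q is None else np.round(q,2))
robot.move_ptp([.50,-.0,.35],R)
ci=robot.camera_info("wrist");im=robot.grab_frame("wrist")
cv2.imwrite("pics/w1.png",im[:,:,::-1]);np.save("pics/w1.npy",im)
import json;json.dump({k:np.asarray(v).tolist() for k,v in ci.items()},open("pics/w1.json","w"))
s=robot.get_state();print(s["time"],s["force"],s["opening"],s["ee_pos"]);print(ci)
```

```text
-180 [-0.37  0.51  0.45  1.87 -0.29  0.83  1.8 ]
-150 [-0.29  0.49  0.34  1.86 -0.22  0.82  2.26]
-120 [-0.18  0.48  0.21  1.86 -0.13  0.82  2.71]
-90 [-0.78  0.76  1.08  1.88 -0.8   1.01 -2.49]
-60 [-0.78  0.76  1.08  1.88 -0.8   1.01 -1.97]
-30 [-0.78  0.76  1.08  1.88 -0.8   1.01 -1.45]
0 [-0.6   0.59  0.77  1.87 -0.52  0.89 -1.14]
30 [-0.55  0.57  0.7   1.87 -0.47  0.87 -0.66]
60 [-0.52  0.56  0.66  1.87 -0.44  0.86 -0.17]
90 [-0.49  0.54  0.61  1.87 -0.4   0.85  0.33]
120 [-0.45  0.53  0.55  1.87 -0.36  0.84  0.81]
150 [-0.41  0.52  0.5   1.87 -0.33  0.84  1.31]
180 [-0.37  0.51  0.45  1.87 -0.29  0.83  1.8 ]
3.9833 [-0.12394663  0.64957612 -0.5452599 ] 0.0005072233556502342 [0.50006245 0.00068775 0.34983843]
{'fx': 347.3561539458948, 'fy': 347.3561539458948, 'cx': 274.711572054731, 'cy': 212.67502889579922, 'rvec': array([-2.04425348,  2.09376457,  0.3022462 ]), 'tvec': array([0.01329179, 0.41455423, 0.65370442])}
```

View pics/w1.png

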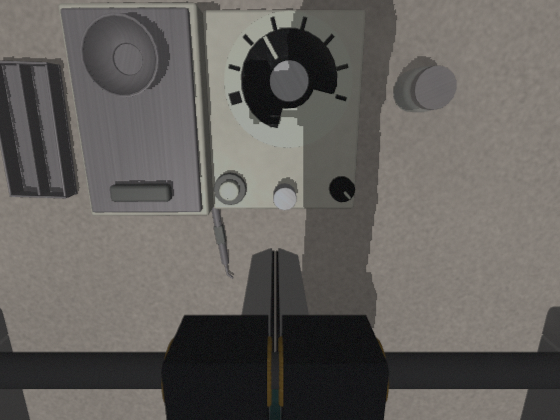

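Run:
```python
import cv2
im=cv2.imread("pics/w1.png")
cv2.imwrite("pics/w1z.png",cv2.resize(im[5:145,215:375],None,fx=4.2,fy=4.2,interpolation=cv2.INTER_CUBIC))
cv2.imwrite("pics/w1y.png",cv2.resize(im[150:220,200:370],None,fx=4.5,fy=4.5,interpolation=cv2.INTER_CUBIC))
```

```text
(no output)
```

View pics/w1z.png

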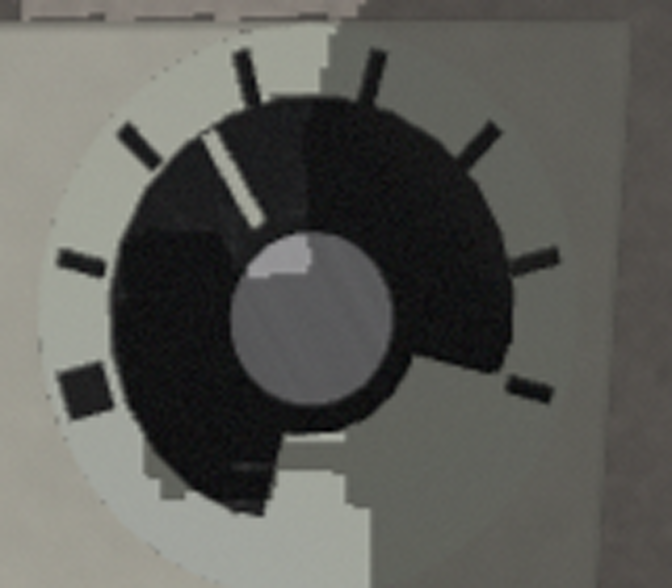

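View pics/w1y.png

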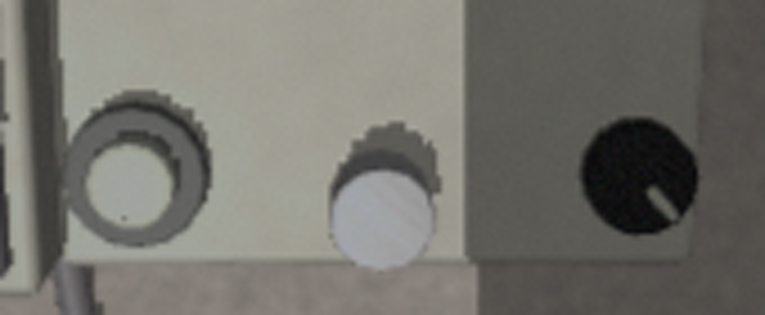

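The wrist view also puts the index between ticks 2 and 3. I'll measure it numerically, along with the button height, using both views.

Run:
```python
from h import *
import json
from rig import robot
w=json.load(open("pics/w1.json"));w["rvec"]=np.array(w["rvec"]);w["tvec"]=np.array(w["tvec"])
t=robot.camera_info("top")
ct=lambda u,v:(155+(u+.5)/5-.5,155+(v+.5)/5-.5)
cz=lambda u,v:(215+(u+.5)/4.2-.5,5+(v+.5)/4.2-.5)
cy=lambda u,v:(200+(u+.5)/4.5-.5,150+(v+.5)/4.5-.5)
tk=[(86,391),(82,262),(139,146),(247,77),(373,76),(479,148),(535,261),(529,389)]
P=np.array([onz(w,cz(*q),.061)[:2] for q in tk])
A=np.c_[2*P,np.ones(8)];cen=np.linalg.lstsq(A,(P**2).sum(1),rcond=None)[0][:2]
a=np.degrees(np.arctan2(*(P-cen).T[::-1]))
print("cen",cen,np.linalg.norm(P-cen,axis=1).round(4),"yaw",(a-(105-30*np.arange(8))).round(1))
cap=onz(w,cz(312,319),.086)[:2];print("cap",cap)
for q in [(209,135),(260,222),(265,514),(280,436),(495,372),(413,354)]:
    d=onz(w,cz(*q),.086)[:2]-cen;print(q,np.hypot(*d).round(4),np.degrees(np.arctan2(d[1],d[0])).round(1))
def tri(a,b):
    o1,d1=ray(t,a);o2,d2=ray(w,b);d1/=np.linalg.norm(d1);d2/=np.linalg.norm(d2)
    s=np.linalg.lstsq(np.c_[d1,-d2],o2-o1,rcond=None)[0];p,q=o1+s[0]*d1,o2+s[1]*d2;return (p+q)/2,np.linalg.norm(p-q)
print("start",tri(ct(395,460),cy(129,185)));print("bur",tri(ct(537,477),cy(382,219)));print("heat",tri(ct(683,460),cy(639,177)))
print("cap",tri(ct(545,203),cz(312,319)))
for z in(.066,.072,.078):print(z,onz(w,cy(129,185),z),"diam",np.linalg.norm(onz(w,cy(86,185),z)-onz(w,cy(173,185),z)),"housing c",onz(w,cy(138,174),z), np.linalg.norm(onz(w,cy(66,174),z)-onz(w,cy(210,174),z)))
print("tankedge",onz(w,cy(37,290),.1),onz(w,cy(62,258),.06),onz(w,cy(690,262),.06))
```

```text
cen [ 0.61477681 -0.01738754] [0.067  0.0668 0.0672 0.067  0.0672 0.0666 0.067  0.0671] yaw [-1.  -1.3 -1.2 -1.3 -1.4 -1.8 -1.2 -1.2]
cap [ 0.61481978 -0.01767881]
(209, 135) 0.0531 29.7
(260, 222) 0.0281 28.3
(265, 514) 0.053 165.1
(280, 436) 0.0316 163.5
(495, 372) 0.0526 -106.4
(413, 354) 0.0295 -109.0
start (array([0.48535665, 0.06104605, 0.07564617]), np.float64(7.672252528458929e-05))
bur (array([ 0.47540065, -0.01089165,  0.08205227]), np.float64(0.0007805385265063382))
heat (array([ 0.48324345, -0.08479636,  0.07099683]), np.float64(0.000277384644708755))
cap (array([ 0.61430069, -0.01729629,  0.08754621]), np.float64(0.0010240913558094815))
0.066 [0.48319904 0.06245759 0.066     ] diam 0.025283942807761348 housing c [0.48639785 0.05964653 0.066     ] 0.04176418861857333
0.072 [0.48454279 0.06160358 0.072     ] diam 0.02494214462954601 housing c [0.48769837 0.05883053 0.072     ] 0.04119960406413873
0.078 [0.48588655 0.06074958 0.078     ] diam 0.024600346451330673 housing c [0.48899888 0.05801452 0.078     ] 0.04063501950970412
tankedge [0.46204076 0.08460478 0.1       ] [0.46005247 0.08468802 0.06      ] [ 0.45432754 -0.10281107  0.06      ]
```

The two views agree:

| Quantity | Value |
|---|---|
| Axis | (0.6146, -0.0173) |
| Yaw | -1.3° |
| Pushed face | 163.7° |
| Dial position | about 2.5 ticks |
| Button top | (0.4855, 0.061, about 0.0755) |

Next I enter the bite, make contact and push a little. Watching where the dial settles will show where the real stops are.

```bash
cat >> h.py <<'E'
C=np.array([.6146,-.0173])
def Rb(b):
    return np.array([[np.cos(b),np.sin(b),0],[np.sin(b),-np.cos(b),0],[0,0,-1.]])
def fing(phi,z=.090,r=.047):
    p=np.radians(phi);return np.r_[C+r*np.array([np.cos(p),np.sin(p)]),z],Rb(p-np.pi/2)
def shot(robot,cam,name):
    import json
    ci=robot.camera_info(cam);im=robot.grab_frame(cam);cv2.imwrite(f"pics/{name}.png",im[:,:,::-1])
    json.dump({k:np.asarray(v).tolist() for k,v in ci.items()},open(f"pics/{name}.json","w"));return ci,im
E
python3 - <<'E'
from h import *
from rig import robot
p,R=fing(209,z=.16);robot.move_ptp(p,R)
s=robot.get_state();print(s["time"],s["ee_pos"]-p,s["force"])
p,R=fing(209);print(robot.move_linear(p,.08,R,threshold=8))
for phi in (195,184,178,174,170,166,162):
    p,R=fing(phi);h=robot.move_linear(p,.03,R,threshold=12);s=robot.get_state()
    t=np.array([-np.sin(np.radians(phi)),np.cos(np.radians(phi))])
    print(phi,h,s["time"],"tang",s["force"][:2]@t,s["force"].round(2),(s["ee_pos"]-p).round(4))
    if h:break
shot(robot,"wrist","w2");shot(robot,"top","t2")
E
```

```text
6.0417 [0.00012777 0.0001891  0.00020798] [-0.92757445 -0.49052359 -0.31628241]
False
195 False 7.6 tang 0.21869093134541628 [-0.3  -0.31 -0.01] [0.0002 0.     0.0003]
184 False 8.05 tang -1.2183054641351287 [ 0.48  1.25 -0.79] [ 0.0001 -0.0003  0.0001]
178 False 8.3667 tang -0.16424901968050332 [ 0.05  0.16 -0.82] [ 0.0001 -0.0002  0.    ]
174 False 8.625 tang 0.033161965627876766 [-0.5   0.02  0.1 ] [ 0.     -0.0001 -0.    ]
170 False 8.8833 tang 0.47957066927731 [ 0.13 -0.51  0.05] [-0.     -0.0001 -0.    ]
166 False 9.1417 tang -0.1098224203171984 [-0.31  0.19  0.52] [-0.0001 -0.0001 -0.    ]
162 False 9.4 tang 4.138327336017969 [-1.77 -3.78  0.71] [-0.0001 -0.0006  0.    ]
```

View pics/w2.png

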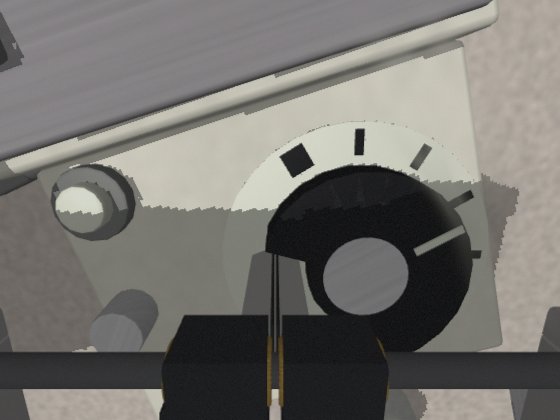

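View pics/t2.png

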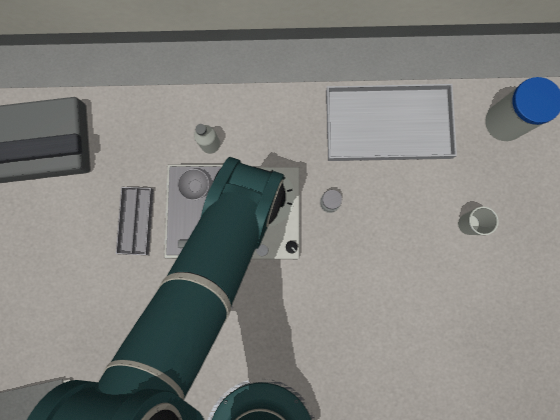

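```bash
cat >> h.py <<'E'
def ld(name):
    import json
    return {k:(np.array(v) if isinstance(v,list) else v) for k,v in json.load(open(f"pics/{name}.json")).items()}
def ang(ci,uv,z):
    d=onz(ci,uv,z)[:2]-C;a=np.degrees(np.arctan2(d[1],d[0]));return np.hypot(*d).round(4),a.round(1),((105-1.3-a)/30).round(2)
E
python3 - <<'E'
from h import *
w=ld("w2")
for q,z,n in [((297,160),.061,'sq'),((360,142),.061,'t1'),((421,156),.061,'t2'),((462,230),.086,'idx out'),((417,251),.086,'idx in'),((460,199),.061,'t3'),((476,254),.061,'t4')]:print(n,ang(w,q,z))
print(onz(w,(366,275),.086))
E
```

```text
sq (np.float64(0.0669), np.float64(103.9), np.float64(-0.01))
t1 (np.float64(0.0665), np.float64(73.6), np.float64(1.0))
t2 (np.float64(0.0672), np.float64(43.8), np.float64(2.0))
idx out (np.float64(0.0529), np.float64(10.9), np.float64(3.09))
idx in (np.float64(0.0289), np.float64(11.5), np.float64(3.07))
t3 (np.float64(0.0667), np.float64(13.9), np.float64(2.99))
t4 (np.float64(0.0713), np.float64(-16.4), np.float64(4.0))
[ 0.61502617 -0.01673464  0.086     ]
```

The dial dropped into stop 3: the index reads 3.08 with 4 N of preload, so the stops do match the ticks. The finger's contact offset is about 15.7°. I'll push on while watching force, and take the index after each stage.

Run:
```python
from h import *
from rig import robot
for phi in (157,152,147,143,138,134,130,126,123):
    p,R=fing(phi);h=robot.move_linear(p,.03,R,threshold=15);s=robot.get_state()
    t=np.array([-np.sin(np.radians(phi)),np.cos(np.radians(phi))])
    print(phi,h,s["time"],"tang",(s["force"][:2]@t).round(2),s["force"].round(2),(s["ee_pos"]-p).round(4))
    if h:break
shot(robot,"wrist","w3")
```

```text
157 False 9.7833 tang 2.13 [-0.73 -2.01 -0.11] [ 0.  0. -0.]
152 False 10.0667 tang 0.2 [-0.86  0.23 -0.2 ] [ 0.      0.0002 -0.0001]
147 False 10.35 tang 0.91 [ 0.12 -1.16  0.5 ] [-0.      0.0001 -0.    ]
143 False 10.6083 tang -0.3 [-0.32  0.62  0.89] [-0.0001 -0.0001 -0.    ]
138 False 10.8917 tang 0.34 [-0.93  0.37  0.13] [-0.0001 -0.0001 -0.0001]
134 False 11.15 tang 0.75 [-0.45 -0.61 -0.53] [-0.0002 -0.0004 -0.    ]
130 False 11.4083 tang 2.1 [-1.96 -0.93  0.59] [-0.0003 -0.0003 -0.0001]
126 False 11.6667 tang 1.34 [-1.4  -0.35 -0.22] [-0.0001 -0.     -0.0001]
123 False 11.9167 tang 0.27 [-0.48  0.24 -0.13] [ 0. -0. -0.]
```

View pics/w3.png

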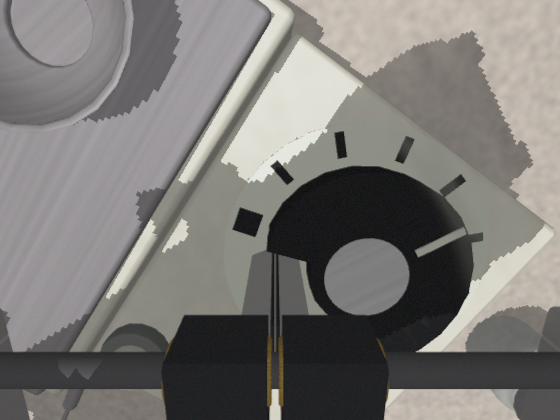

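Run:
```python
from h import *
w=ld("w3")
for q,z,n in [((248,222),.061,'sq'),((283,172),.061,'t1'),((341,145),.061,'t2'),((405,149),.061,'t3'),((453,184),.061,'t4'),((464,233),.086,'idx out'),((417,253),.086,'idx in')]:print(n,ang(w,q,z))
```

```text
sq (np.float64(0.0665), np.float64(104.0), np.float64(-0.01))
t1 (np.float64(0.0664), np.float64(73.5), np.float64(1.01))
t2 (np.float64(0.0663), np.float64(43.6), np.float64(2.0))
t3 (np.float64(0.0671), np.float64(13.5), np.float64(3.01))
t4 (np.float64(0.0675), np.float64(-16.2), np.float64(4.0))
idx out (np.float64(0.0531), np.float64(-29.8), np.float64(4.45))
idx in (np.float64(0.0284), np.float64(-28.7), np.float64(4.41))
```

The index is at 4.43, just before the last click. I'll push slowly for a few more degrees, then back off.

Run:
```python
from h import *
from rig import robot
for phi in (121,119,117.5,116):
    p,R=fing(phi);h=robot.move_linear(p,.015,R,threshold=10);s=robot.get_state()
    t=np.array([-np.sin(np.radians(phi)),np.cos(np.radians(phi))])
    print(phi,h,s["time"],"tang",(s["force"][:2]@t).round(2))
    if h:break
robot.pause(.3)
shot(robot,"wrist","w4")
```

```text
121 False 12.225 tang 0.95
119 False 12.4833 tang 0.27
117.5 False 12.7333 tang -0.73
116 False 12.9833 tang 0.19
```

View pics/w4.png

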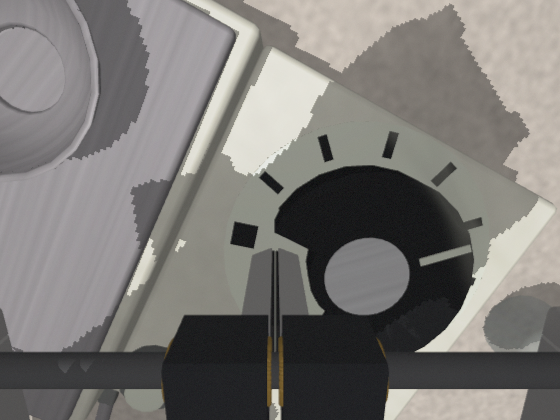

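Run:
```python
from h import *
w=ld("w4")
for q,z,n in [((244,235),.061,'sq'),((271,183),.061,'t1'),((325,148),.061,'t2'),((391,145),.061,'t3'),((444,174),.061,'t4'),((468,249),.086,'idx out'),((421,263),.086,'idx in')]:print(n,ang(w,q,z))
```

```text
sq (np.float64(0.0667), np.float64(104.2), np.float64(-0.02))
t1 (np.float64(0.0665), np.float64(74.3), np.float64(0.98))
t2 (np.float64(0.0666), np.float64(44.0), np.float64(1.99))
t3 (np.float64(0.0667), np.float64(13.2), np.float64(3.02))
t4 (np.float64(0.067), np.float64(-16.7), np.float64(4.01))
idx out (np.float64(0.0529), np.float64(-47.2), np.float64(5.03))
idx in (np.float64(0.0287), np.float64(-48.8), np.float64(5.08))
```

Index at 5.05, so the dial is at the fifth stop. Now I back off, lift, move over the button and press in small steps.

```bash
python3 - <<'E'
from h import *
from rig import robot
p,R=fing(128);robot.move_linear(p,.04,R)
p,R=fing(128,z=.19);robot.move_linear(p,.12,R)
B=np.array([.4855,.0605]);R=Rb(np.radians(-1.3))
robot.move_ptp([*B,.19],R)
shot(robot,"wrist","w5")
robot.move_linear([*B,.110],.08)
s=robot.get_state();f0=s["force"];print(s["time"],f0.round(2))
E
cd pics; python3 -c "
import cv2;im=cv2.imread('w5.png');print(im.shape)"
```

```text
16.675 [-0.79 -0.39 -0.25]
(420, 560, 3)
```

View pics/w5.png

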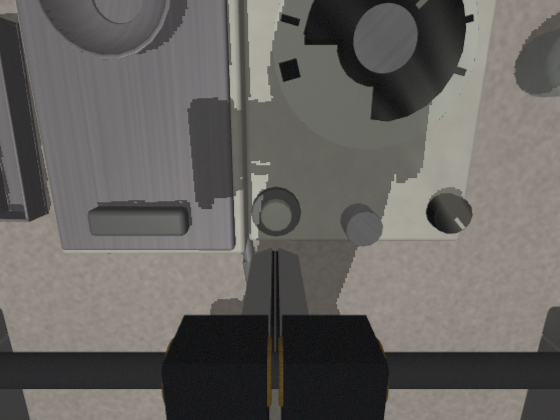

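Run:
```python
from h import *
from rig import robot
w=ld("w5");print("btn",onz(w,(276,215),.0755),"ring",onz(w,(276,212),.068));print(ang(w,(424,2),.086), "bite faces",ang(w,(306,43),.086),ang(w,(374,119),.086))
f0=robot.get_state()["force"]
B=np.array([.4855,.0605])
for z in (.100,.098,.096,.095,.094,.093,.092,.091,.090,.089,.088,.087,.086,.085):
    h=robot.move_linear([*B,z],.02,threshold=14);robot.pause(.1);s=robot.get_state()
    f=np.mean([s["force"][2]]);print(z,h,s["ee_pos"][2].round(4),(s["force"]-f0).round(2),s["time"].__round__(2))
    if h or f-f0[2]>9:break
```

```text
btn [0.48560417 0.05999273 0.0755    ] ring [0.48599214 0.05995836 0.068     ]
(np.float64(0.0331), np.float64(-49.0), np.float64(5.09)) bite faces (np.float64(0.0542), np.float64(91.9), np.float64(0.39)) (np.float64(0.0538), np.float64(175.8), np.float64(-2.4))
0.1 False 0.1001 [0.48 1.18 2.47] 17.43
0.098 False 0.098 [1.3  1.   2.62] 17.77
0.096 False 0.096 [1.35 1.04 3.69] 18.12
0.095 False 0.0952 [-2.12  1.28  9.37] 18.48
```

The spring force rose from 2.5 to 3.7 N and then met a hard stop, which fits being bottomed out. I'll press a touch harder to confirm, hold, look, then release.

Run:
```python
from h import *
from rig import robot
B=np.array([.4855,.0605])
for z in (.0945,.094):
    h=robot.move_linear([*B,z],.01,threshold=14);robot.pause(.15);s=robot.get_state();print(z,h,s["ee_pos"].round(4),s["force"].round(2))
    if s["force"][2]>14: break
shot(robot,"wrist","w6")
for z in (.096,.097,.098,.099,.100,.101,.102,.103,.104,.106):
    robot.move_linear([*B,z],.03);robot.pause(.05);s=robot.get_state();print(z,s["force"].round(2))
robot.move_linear([*B,.20],.12)
robot.move_ptp([.40,.02,.35],Rb(np.radians(-1.3)));print(robot.get_state()["time"])
shot(robot,"wrist","w7")
```

```text
0.0945 False [0.4857 0.0605 0.095 ] [-4.98  0.27 18.14]
0.096 [0.93 0.78 4.02]
0.097 [1.38 0.22 2.24]
0.098 [1.52 0.09 2.03]
0.099 [2.05 0.22 2.73]
0.1 [-0.7  -0.2   1.83]
0.101 [-0.86 -0.97  0.9 ]
0.102 [0.33 0.15 0.15]
0.103 [-0.46 -0.43 -0.79]
0.104 [-0.41 -0.72 -0.46]
0.106 [ 0.21 -0.72 -0.22]
23.8083
```

View pics/w6.png

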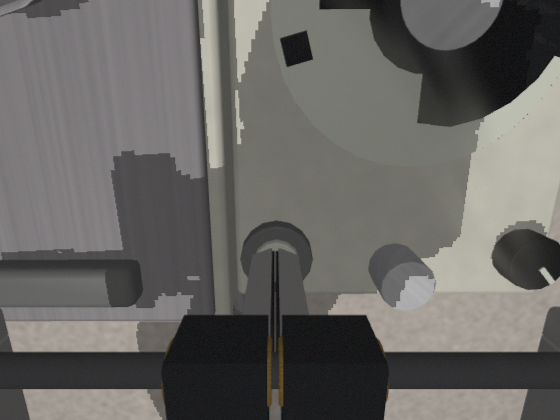

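View pics/w7.png

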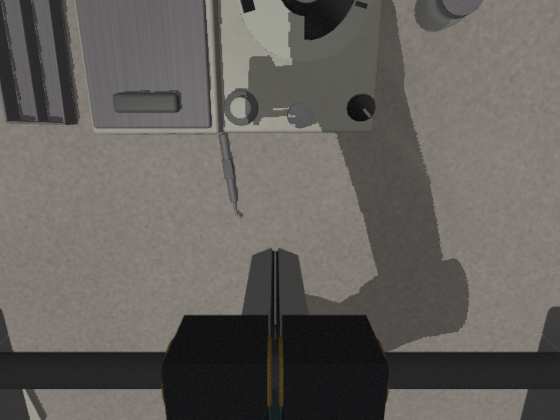

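Contact ran from 0.1015 to 0.0955, a full 6 mm of travel, and the force fell to zero at about 0.102. Last, I check the dial and the surrounding things.

Run:
```python
from h import *
from rig import robot
robot.move_ptp([.45,.25,.35],Rb(np.radians(-1.3)))
shot(robot,"top","t8");shot(robot,"wrist","w8");print(robot.get_state()["time"])
a=cv2.imread("pics/top0.png");b=cv2.imread("pics/t8.png")
o=np.hstack([cv2.resize(x[150:265,110:350],None,fx=1.65,fy=2.5) for x in(a,b)])
cv2.imwrite("pics/cmp.png",cv2.resize(b[150:265,110:350],None,fx=3.3,fy=3.3,interpolation=cv2.INTER_CUBIC))
```

```text
24.8917
```

View pics/cmp.png

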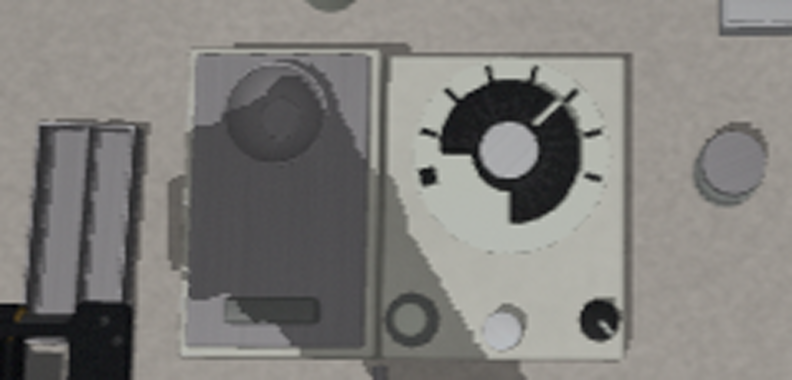

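View pics/w8.png

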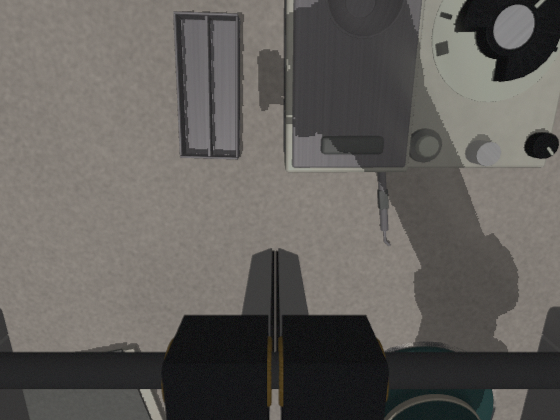

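In the top view the white line (550,110) points at the fifth tick (571,95), and the heat knob, block, dish and jar look unmoved. Handing in.

```bash
python3 -c "
from rig import robot
print(robot.get_state()['force']);robot.sign_off()"
```

```text
[-0.86825594 -0.16886719 -0.11093446]
the job is handed in; nothing more can be done
```

The dial stands at the fifth stop and the start button was pressed right down and released; the job is handed in. It took about 25 s of the 53 s allowed.

- **Dial:** I pushed the bite's face clockwise with the closed fingertips, in small steps, reading the white line in the wrist pictures. It read 3.08, then 4.43, then 5.05 after the last click. The final top view shows the line on the fifth tick.
- **Button:** I felt about 6 mm of travel, with spring force rising to about 4 N, then a hard stop that I pressed to 18 N. The force fell to about zero at the height where contact began, so the cap is up again.
- **Surroundings:** The heat knob, block, dish, jar, cassette and scaler look unmoved in the last pictures, judged by eye. I did not check the soap bottle or beaker separately.

**Disagreements:**
- At the start the white line read about 2.5 in both views, between two marks, although the dial was said to rest in a stop. On the first push it moved to the third mark, and from there the stops matched the ticks.
- The button top came out about 6 mm higher by touch (0.082 m) than from the two camera views (0.0755 m).
- The fingertip's contact offset was about 13 mm rather than the 8 mm I expected.

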